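# Eject a flush electrode from a treatment chamber and load it into the wash rack

## Robot

A 7-joint arm with a two-finger parallel gripper is mounted at the origin on the work surface. World frame = base frame: x ahead of the robot, y to its left, z up, the work surface at z = 0. Lengths are in m, angles in rad, forces in N, time in s.
With the tool pointing down it reaches from about 0.425 to 0.875 m from the base axis. Payload 8.4 kg.
Tool frame: the origin (TCP) lies at the very end of the fingers, on their centre line; the grasp point (between the pads) lies 19 mm behind it; z points along the fingers, y is the line along which they close (so a half turn about z gives the same grasp; the last joint's range is limited). The gripper opens to 85 mm and grips with 20 to 120 N. Pads are 22 mm wide; open, the fingers measure 114 mm over their backs; the gripper's body (76 mm by 85 mm) begins 54 mm behind the grasp point. The pads swing forward as they close: fully open they stand 13 mm farther back than shut.
Start: joints at [1.204, 0.333, 0.04, 1.465, -0.013, 1.343, -0.059], TCP at [0.172, -0.627, 0.196] pointing down, gripper open.
Joint ranges: [-2.58, 2.58], [-0.38, 2.09], [-1.3, 1.39], [0.25, 2.4], [-1.5, 4.64], [0.08, 2.09], [-2.65, 2.65]. Speed limits (rad/s): [2.22, 2.22, 2.79, 2.79, 3.14, 3.14, 3.14].

## Interface

Orientations are given as [roll, pitch, yaw] about the fixed x, y, z axes, in that order (R = Rz(yaw) Ry(pitch) Rx(roll)).
In Python, from workcell import observe, camera, close_job gives the robot as it stands. The module is installed in compiled form; this text tells all that it offers.
- The arm moves only by the tool step_arm, never from a script. Its argument "targets" is a list of rows, each a list of 3 entries, a list of its own where there are three numbers: the closure, from 0 (fully open) to 1 (shut), then the shift along the tool's x, y, z in m, then the turn about the tool's z in degrees. In form: [[fingers, [x, y, z], yaw], ...]. A call has 1 to 8 rows; each row shifts and turns the commanded pose from where the row before left it, along the tool's axes as they then stand; what a row does not reach is not made up. A row lasts 1/8 s, in which the tool goes at most 62.5 mm and 10.7 degrees, less where a joint would pass 70% of its speed; a pose out of reach is approached as far as the arm can. A call is refused whole if a number of a shift passes 0.0625 or a number of a turn 10.7, either way. A call with a gripper value outside its range is refused whole. The fingers move at their own pace and stop on an object; "force" is the grip in N (left out, the last holds). Time passes only in rows, so rows that do not move let the fingers close. It gives the time, the measured TCP pose, the force, the opening and the grip force at its end, in the units of the state.
- observe(): the state, without advancing time (a new reading comes with each control period).
- camera(name): name is "scene" or "top" or "wrist"; returns a dict with "pixels" (420x560x3 uint8, blue, green, red), "depth" (420x560 float32, m along the optical axis (not along the pixel's ray), 0 where there is no reading), "intrinsics" (3x3 intrinsics, pixels), "T" (4x4, takes a point from camera to world coordinates); the wrist camera has in their place "tool_from_camera" (4x4, takes a point from camera to tool coordinates, whose origin is the TCP and whose axes are the flange's). Camera axes: x right, y down, z forward; pixel columns grow to the right and rows downward; lengths in m; the calibration is good to about 2 mm. The wrist camera is an equidistant fisheye: a pixel r from the principal point sees the ray r / f radians off the axis. A picture is of the moment at which its call begins: read the wrist's pose just before it.
- close_job(): hands the job in; it is judged then, once.
The state is a dict: "t": time; "joint_pos": joint angles; "joint_vel": joint speeds; "joint_efforts": joint torques, N m; "tool_pos": TCP position; "orientation": TCP orientation; "force": force on the tool from outside, world axes, zero at the start; "torque": the same for the moment, N m; "gripper_width": finger opening in m; "grip_force": force on a finger pad.
Only numpy, scipy, OpenCV 4.12 (cv2) and the standard library are available. Lean on these libraries where they do the work, as an engineer would, in place of code of your own. Each camera call takes 0.05 s, during which the arm holds its last target. There are 200 camera calls.

## Task

The cream plastic treatment chamber lies on its ejector stand with a steel electrode sunk flush in its upper face: press the stand's hand lever down to push the electrode up from below, then draw it out and set it down flat on the black rubber mat to change your hold. Take it again and lay it, same side up, in the one empty white carrier of the wash rack, down on the channel's floor with both ends sticking out, and let it go. Set the electrode down gently, never drop it, don't lean hard on the lever, and leave the clean electrodes and everything else on the bench where they are.

Things in the scene. Friction and masses are not known exactly. Their poses are not given: they have to be found in the camera images.
- electrode_center (a point): Centre of the electrode: loose plain steel bar, 60 mm long (x), 26 mm wide (y), 26 mm high (z, up), 0.2 to 0.35 kg, two screw heads on top. At the start it fills a pocket (1 mm play all round) in the chamber, top flush with the face: nothing to grip until it is pushed up. Its x axis lies along the chamber's x, give or take a half turn.
- chamber_face (a point): Middle of the chamber's flat upper face, 134 mm above the bench, on the axis of pocket and ejector pin; x along the chamber's length, z up, the lever sticks out to +y. Two 8 mm steel studs stand 22 mm high on the face at x = +43 and -43 mm, 9 mm off the electrode's ends: no room for a finger there, but the face is free along the electrode's long flanks.
- stand: Fixed steel ejector stand with the cream plastic chamber on it (block 130 x 100 x 44 mm, a round port neck, 50 mm across, reaching 100 mm out along +x and -x). Origin on the bench under chamber_face, same axes. An ejector pin below the pocket pushes the electrode up when the hand lever is pressed down.
- lever (a joint): Hand lever angle, rad: 0 pad up, 0.42 pad fully down on its stop. Pivot along x, 45 mm to the +y side of chamber_face, 50 mm above the bench. It raises the pin 45 mm per rad; the first 0.08 rad is idle, fully down the electrode stands about 15 mm proud, resting on the pin. Stiff (about 10 N at the pad to move it), it stays where it is left.
- lever_pad (a point): Middle of the top of the lever's black rubber palm pad, 60 mm (x) by 46 mm. It swings at 135 mm from the pivot: about 90 mm above the bench when up, about 57 mm lower when fully down. The pad slopes 0.21 rad down towards the chamber when up and as much away from it when down.
- mat_top (a point): Middle of the upper face of the black rubber mat, 110 mm (x) by 90 mm (y), 4 mm thick, fixed on the bench between the stand and the rack; z up.
- channel_floor (a point): Middle of the channel floor of the empty carrier, 14 mm above the bench: a fixed white plastic U channel, 44 mm long (x), ends open, 30 mm wide inside (y), walls 6 mm thick and 36 mm high above the floor, higher than the bar, so a bar in it can be held only by its ends, which overhang 8 mm. z up.
- electrode: The same electrode; origin at the centre of its underside, axes as for its centre.
- carrier_free: The empty carrier; origin at the centre of its underside, x along the channel. Three carriers stand side by side, 56 mm apart along y, on a steel plate 8 mm above the bench; two hold clean electrodes, the empty one may be any of the three. At each end of the row, 93 mm from its middle, a 6 mm wire bail along x rises 50 mm.
- mat: The rubber mat; origin at the centre of its underside.
- clean_a_center (a point): Centre of a clean electrode (same bar) lying in another carrier; leave it.
- clean_b_center (a point): Centre of the other clean electrode in its carrier; leave it.
- retaining_bar: Loose steel bar 110 x 22 x 8 mm lying on the bench beyond the mat; leave it.
- nut_a: Loose brass nut, 22 mm across, 14 mm high; leave it.
- nut_b: Another brass nut like it; leave it.
- wrench: Loose wrench, 160 mm long, on the near side; leave it.
- gasket: Black rubber ring gasket, 50 mm across, 6 mm high, on the far left; leave it.
- spray: White bottle, 54 mm across, 130 mm high, beyond the rack; leave it.
- beaker: Clear beaker, 60 mm across, 70 mm high, beyond the rack; leave it.

How it is judged:
By the outcome, as a careful person would: the job done as asked, in the order asked, and still so for the second after the job is handed in, with the robot touching nothing.
It also fails if it takes over 72 s, if anything falls off the work surface, if the arm or the gripper's body presses on something with over 40 N, if the wrist force passes 120 N, or if a joint passes its speed limit or range.

## Working session

There is one attempt and no reset: what is moved stays moved. The work goes in short steps, Python scripts to look and compute and a tool call to move; the robot and the scene stay as the last step left them, time stands still between calls to the robot, and variables do not carry over. Pictures are saved under pics/ and viewed, at most 10 in all, crops included, and the job is handed in when it is done.

Besides the shell and the picture viewer there is one more tool, called after ">>>" as name(argument=value, ...), one argument or row to a line, values as JSON. step_arm: Moves the arm, as the interface text tells. Its arguments: {"type":"object","properties":{"targets":{"type":"array","items":{"type":"array"}},"force":{"type":"number"}},"required":["targets"]}

```bash
mkdir -p pics
cat > h.py <<'E'
import numpy as np,cv2
from workcell import observe,camera
def snap(n,tag):
    s=observe(); c=camera(n); cv2.imwrite(f'pics/{tag}.png',c['pixels']); np.savez(f'{tag}.npz',**{k:v for k,v in c.items()},tp=s['tool_pos'],to=s['orientation']); return c
def pts(c):
    d=c['depth'];K=c['intrinsics'];v,u=np.mgrid[:d.shape[0],:d.shape[1]]
    p=np.stack([(u-K[0,2])/K[0,0]*d,(v-K[1,2])/K[1,1]*d,d],-1)
    P=p@c['T'][:3,:3].T+c['T'][:3,3]; P[d==0]=np.nan; return P
E
python3 - <<'E'
from h import *
a=snap('scene','scene1');b=snap('top','top1');print(observe());print(b['T'],b['intrinsics'])
E
```

```text
{'t': 0.1, 'joint_pos': array([ 1.2038015 ,  0.33384953,  0.03988964,  1.4661765 , -0.01337908,
        1.34326931, -0.05848493]), 'joint_vel': array([ 0.00061015, -0.00127599, -0.0012079 , -0.00269867, -0.00042423,
        0.00069497,  0.00011183]), 'joint_efforts': array([ 4.07553147e-03, -6.60011029e+01,  1.37038138e+00, -4.06470072e+01,
        1.72398321e-02,  9.02269705e-03, -5.20850699e-05]), 'tool_pos': array([ 0.17183024, -0.62641086,  0.19490756]), 'orientation': array([-3.14016085e+00,  1.22045196e-04,  2.67783769e-01]), 'force': array([ 0.37458357, -0.05504988,  0.42836057]), 'torque': array([-0.02232805,  0.04361512, -0.00984829]), 'grip_force': 0.0, 'gripper_width': 0.08566206821423321}
[[-0.02686337 -0.99089159  0.13195533  0.40592624]
 [-0.99962452  0.02734122  0.00181046 -0.02847134]
 [-0.00540179 -0.13185714 -0.99125401  1.22491223]
 [ 0.          0.          0.          1.        ]] [[493.97898335   0.         288.50530197]
 [  0.         493.97898335 213.97726778]
 [  0.           0.           1.        ]]
```

View pics/top1.png

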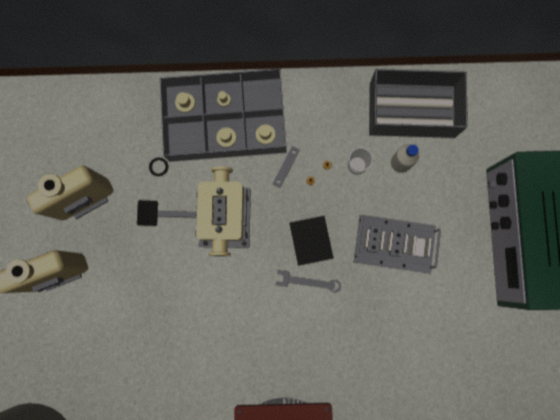

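View pics/scene1.png

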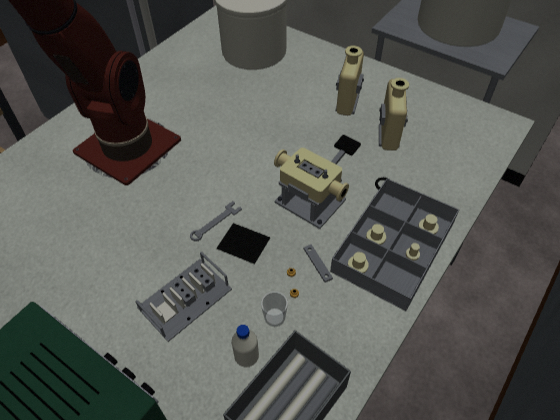

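The top view shows the chamber at about (220,210), with the lever pad at (148,212) on its left (+y) and the mat at (311,240). In the rack at (397,243), the rightmost carrier, at about (421,247), looks empty. Next I'll enlarge these areas.

Run:
```python
from h import *
im=cv2.imread('pics/top1.png')
a=cv2.resize(im[155:265,130:260],None,fx=6,fy=6,interpolation=cv2.INTER_CUBIC)[:600,:780]
b=cv2.resize(im[205:285,340:450],None,fx=7,fy=7,interpolation=cv2.INTER_CUBIC)
cv2.imwrite('pics/c2.png',b)
b_=np.load('top1.npz');P=pts(b_)
def show(z0,z1,box):
    u0,u1,v0,v1=box; Q=P[v0:v1,u0:u1].reshape(-1,3); m=(Q[:,2]>z0)&(Q[:,2]<z1); q=Q[m]
    r=cv2.minAreaRect(q[:,:2].astype(np.float32)); print(z0,len(q),np.median(q,0).round(4),'rect',np.round(r[0],4),np.round(r[1],4),r[2])
show(.128,.14,(185,260,160,260))  # face
show(.07,.12,(130,165,195,232))   # pad
show(.045,.055,(350,445,210,280)) # walls
show(.03,.056,(350,430,210,280))
for u,v in [(148,212),(311,240),(421,247),(397,243)]: print(u,v,P[v,u])
# mat by colour
g=im.max(2); m=np.zeros_like(g); m[205:275,282:340]=g[205:275,282:340]<45
q=P[m>0]; print('mat',cv2.minAreaRect(q[:,:2].astype(np.float32)),np.median(q,0))
m=np.zeros_like(g); m[195:232,130:165]=g[195:232,130:165]<45
q=P[m>0]; print('pad',cv2.minAreaRect(q[:,:2].astype(np.float32)),np.median(q,0))
```

```text
0.128 2716 [0.5655 0.1282 0.1334] rect [0.5661 0.1287] [0.1009 0.1998] 88.03350830078125
0.07 558 [0.5712 0.3017 0.0835] rect [0.5712 0.2974] [0.0621 0.0591] 87.94267272949219
0.045 492 [ 0.4881 -0.2984  0.0502] rect [ 0.4885 -0.2856] [0.1927 0.0934] 79.95545196533203
0.03 1084 [ 0.491  -0.266   0.0416] rect [ 0.49   -0.2755] [0.1722 0.0945] 80.15506744384766
148 212 [0.57078481 0.29998836 0.08898607]
311 240 [ 0.50180172 -0.08007633  0.00596347]
421 247 [ 0.47680839 -0.34888539  0.01158842]
397 243 [ 0.48646324 -0.28506819  0.03748296]
mat ((0.5028277635574341, -0.08011215180158615), (0.10381803661584854, 0.08470488339662552), 11.262433052062988) [nan nan nan]
pad ((0.5688968300819397, 0.30299460887908936), (0.0325733907520771, 0.06457489728927612), 60.37593460083008) [nan nan nan]
```

View pics/c2.png

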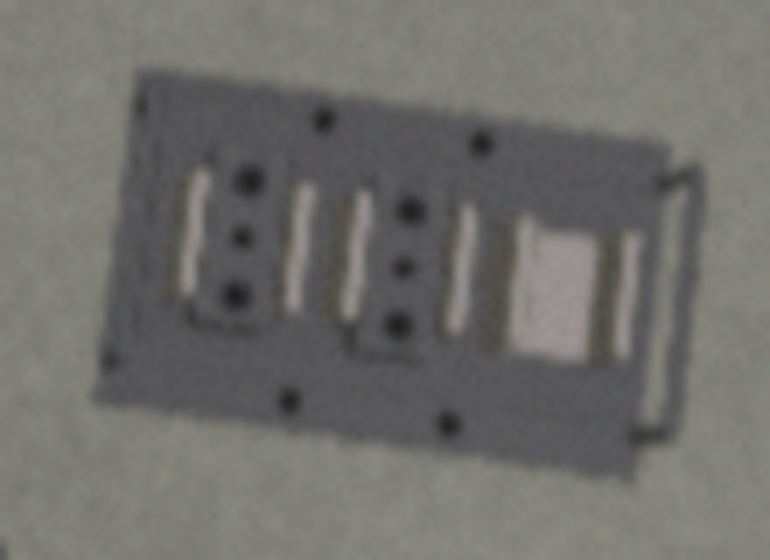

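The enlarged crop confirms that the empty carrier is the one at the -y end, next to the bail: its white floor is at crop (560,295), world about (0.476,-0.34), yaw about -10°. I'll close the fingers and move towards the lever.

>>> step_arm(
  targets=[
    [1, [0, 0, -0.0125], 8.65],
    [1, [0, 0, -0.0125], 8.65],
    [1, [0.0313, -0.0488, 0], 0],
    [1, [0.0313, -0.0488, 0], 0],
    [1, [0.0313, -0.0488, 0], 0],
    [1, [0.0313, -0.0488, 0], 0],
    [1, [0.0313, -0.0488, 0], 0],
    [1, [0.0313, -0.0488, 0], 0],
  ],
  force=40,
)

```text
t: 1.1
tool_pos: [0.3703, -0.3388, 0.2206]
orientation: [-3.142, 0.0, -0.034]
force: [0.0, 0.4, -0.7]
gripper_width: -0.0002
grip_force: 0.0
```

>>> step_arm(
  targets=[
    [1, [0.0313, -0.0488, 0], 0],
    [1, [0.0313, -0.0488, 0], 0],
    [1, [0.0313, -0.0488, 0], 0],
    [1, [0.0313, -0.0488, 0], 0],
    [1, [0.0077, -0.056, 0], 0],
    [1, [0.0077, -0.056, 0], 0],
    [1, [0.0077, -0.056, 0], 0],
    [1, [0.0077, -0.056, 0], 0],
  ],
)

```text
t: 2.1
tool_pos: [0.5398, 0.0747, 0.2206]
orientation: [3.141, 0.0, -0.035]
force: [-0.5, -0.5, 0.1]
gripper_width: 0.0004
grip_force: 0.0
```

>>> step_arm(
  targets=[
    [1, [0.0077, -0.056, 0], 0],
    [1, [0.0077, -0.056, 0], 0],
    [1, [0.0077, -0.056, 0], 0],
    [1, [0, 0, 0], 0],
    [1, [0, 0, 0], 0],
  ],
)

```text
t: 2.72
tool_pos: [0.5686, 0.2397, 0.2201]
orientation: [3.141, 0.001, -0.034]
force: [-0.3, -1.1, -0.1]
gripper_width: 0.0002
grip_force: 0.0
```

>>> step_arm(
  targets=[
    [1, [0.0005, -0.032, 0], 0],
    [1, [0.0005, -0.031, 0], 0],
    [1, [0, 0, 0.05], 0],
    [1, [0, 0, 0.05], 0],
    [1, [0, 0, 0.01], 0],
    [1, [0, 0, 0.005], 0],
    [1, [0, 0, 0], 0],
  ],
)

```text
t: 3.6
tool_pos: [0.5729, 0.3032, 0.1076]
orientation: [-3.141, -0.002, -0.035]
force: [0.2, 0.5, -0.6]
gripper_width: 0.0001
grip_force: 0.0
```

Run:
```python
from h import *
c=snap('wrist','w1'); print(c['intrinsics'],c['tool_from_camera'])
d=snap('top','top2');cv2.imwrite('pics/t2.png',np.hstack([c['pixels'][::2,::2],cv2.resize(d['pixels'][150:270,110:270],None,fx=1.75,fy=1.75)]))
```

```text
[[325.1922621    0.         286.8330618 ]
 [  0.         325.1922621  213.04025568]
 [  0.           0.           1.        ]] [[-2.99880037e-04 -9.60038552e-01 -2.79867626e-01  7.21213843e-02]
 [ 9.99999421e-01  1.42150084e-06 -1.07638230e-03 -3.84570112e-04]
 [ 1.03376634e-03 -2.79867787e-01  9.60037996e-01 -1.77662179e-01]
 [ 0.00000000e+00  0.00000000e+00  0.00000000e+00  1.00000000e+00]]
```

View pics/t2.png

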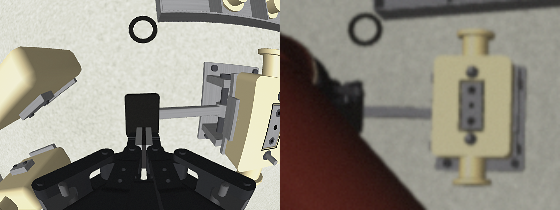

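The wrist view shows the closed fingertips over the black pad at about (142,125). Now I'll press down.

>>> step_arm(
  targets=[
    [1, [0, 0, 0.01], 0],
    [1, [0, 0, 0.008], 0],
    [1, [0, 0, 0.006], 0],
    [1, [0, 0, 0.006], 0],
    [1, [0, 0, 0.006], 0],
    [1, [0, 0, 0.006], 0],
  ],
)

```text
t: 4.45
tool_pos: [0.5719, 0.3031, 0.0634]
orientation: [-3.141, -0.0, -0.034]
force: [0.1, 1.0, -0.5]
gripper_width: -0.0001
grip_force: 0.0
```

>>> step_arm(
  targets=[
    [1, [0, 0, 0.006], 0],
    [1, [0, 0, 0.006], 0],
    [1, [0, 0, 0.005], 0],
    [1, [0, 0, 0.004], 0],
    [1, [0, 0, 0.003], 0],
  ],
)

```text
t: 5.08
tool_pos: [0.5721, 0.3051, 0.0411]
orientation: [-3.139, -0.001, -0.033]
force: [-1.5, 2.9, 9.8]
gripper_width: 0.0002
grip_force: 4.7
```

Run:
```python
from h import *
print(observe()['force'])
c=snap('wrist','w2'); d=snap('scene','s2')
cv2.imwrite('pics/t3.png',np.hstack([c['pixels'][:,130:560],cv2.resize(d['pixels'][120:225,260:360],(400,420))])[:,:800])
```

```text
[-1.54737814  2.87668536  9.77717135]
```

View pics/t3.png

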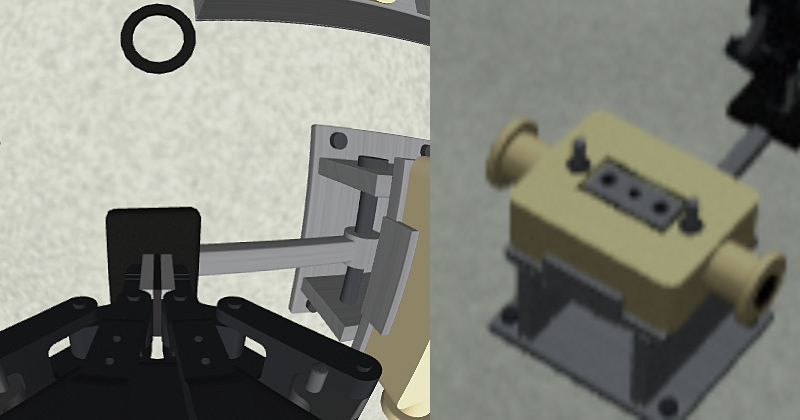

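```bash
cat >> h.py <<'E'
from scipy.spatial.transform import Rotation as Ro
def wpts(c,uv,tp,to,z=None):
    K=c['intrinsics'];out=[]
    Rw=Ro.from_euler('xyz',to).as_matrix();T=c['tool_from_camera']
    for u,v in uv:
        x=(u-K[0,2])/K[0,0];y=(v-K[1,2])/K[1,1];th=np.hypot(x,y);k=np.tan(th)/max(th,1e-9)
        r=np.array([x*k,y*k,1.])
        D=float(np.median(c['depth'][int(v)-1:int(v)+2,int(u)-1:int(u)+2]))
        A=Rw@T[:3,:3]; o=Rw@T[:3,3]+tp
        s=D if z is None else (z-o[2])/(A@r)[2]
        out.append(o+A@r*s)
    return np.array(out)
E
python3 - <<'E'
from h import *
for n,uv in (('w1',[(285,220),(265,200),(305,200),(285,195)]),('w2',[(245,225),(320,225),(280,225),(245,290),(320,290),(282,280)])):
    c=np.load(n+'.npz'); print(wpts(c,uv,c['tp'],c['to']).round(4))
E
```

```text
[[0.5819 0.3047 0.0845]
 [0.5962 0.3168 0.0865]
 [0.5942 0.2914 0.0819]
 [0.5985 0.3041 0.0845]]
[[0.598  0.3239 0.078 ]
 [0.5955 0.2892 0.0739]
 [0.5969 0.3079 0.076 ]
 [0.5638 0.3267 0.0777]
 [0.5799 0.2922 0.1076]
 [0.5841 0.307  0.106 ]]
```

Run:
```python
from h import *
c=np.load('w2.npz'); print(c['tp'],c['to'])
print(wpts(c,[(200,150),(400,40),(280,212),(285,245)]+[(277,v) for v in range(250,300,6)]+[(260,v) for v in range(230,285,8)],c['tp'],c['to']).round(4))
c=np.load('w1.npz')
print(wpts(c,[(200,150)]+[(280,v) for v in range(230,300,6)],c['tp'],c['to']).round(4))
d=np.load('top2.npz');P=pts(d)
```

```text
[0.57208882 0.30513851 0.04109941] [-3.13888441e+00 -1.48431909e-03 -3.31549267e-02]
[[ 6.276e-01  3.638e-01 -1.000e-04]
 [ 7.022e-01  2.233e-01 -5.000e-04]
 [ 6.023e-01  3.078e-01  7.310e-02]
 [ 5.867e-01  3.060e-01  7.560e-02]
 [ 5.845e-01  3.098e-01  7.630e-02]
 [ 5.842e-01  3.097e-01  8.270e-02]
 [ 5.844e-01  3.094e-01  8.970e-02]
 [ 5.844e-01  3.092e-01  9.560e-02]
 [ 5.846e-01  3.090e-01  1.016e-01]
 [ 5.840e-01  3.089e-01  1.058e-01]
 [ 5.842e-01  3.088e-01  1.110e-01]
 [ 5.852e-01  3.085e-01  1.172e-01]
 [ 5.853e-01  3.084e-01  1.217e-01]
 [ 5.950e-01  3.173e-01  7.680e-02]
 [ 5.911e-01  3.175e-01  7.690e-02]
 [ 5.871e-01  3.177e-01  7.710e-02]
 [ 5.830e-01  3.180e-01  7.710e-02]
 [ 5.786e-01  3.183e-01  7.670e-02]
 [ 5.804e-01  3.172e-01  8.920e-02]
 [ 5.806e-01  3.165e-01  9.730e-02]]
[[ 6.236e-01  3.802e-01 -3.000e-04]
 [ 5.755e-01  3.082e-01  8.530e-02]
 [ 5.713e-01  3.084e-01  8.540e-02]
 [ 5.670e-01  3.086e-01  8.520e-02]
 [ 5.628e-01  3.087e-01  8.530e-02]
 [ 5.586e-01  3.089e-01  8.560e-02]
 [ 5.848e-01  3.063e-01  1.533e-01]
 [ 5.853e-01  3.061e-01  1.604e-01]
 [ 5.852e-01  3.060e-01  1.660e-01]
 [ 5.851e-01  3.059e-01  1.711e-01]
 [ 5.847e-01  3.058e-01  1.755e-01]
 [ 5.848e-01  3.057e-01  1.803e-01]
 [ 5.859e-01  3.056e-01  1.865e-01]]
```

Vision and contact agree. The pad top is at z≈0.076 with the closed tips resting on it, and the reading says TCP 0.041, so the real fingertips sit about 35 mm above the reported TCP. I'll use that offset and keep pressing.

>>> step_arm(
  targets=[
    [1, [0, 0, 0.006], 0],
    [1, [0, 0, 0.006], 0],
    [1, [0, 0, 0.006], 0],
    [1, [0, 0, 0.005], 0],
  ],
)

```text
t: 5.68
tool_pos: [0.5722, 0.3074, 0.0188]
orientation: [-3.136, -0.003, -0.032]
force: [-1.1, 7.0, 10.8]
gripper_width: 0.0002
grip_force: 5.5
```

>>> step_arm(
  targets=[
    [1, [0, 0, 0.005], 0],
    [1, [0, 0, 0.005], 0],
    [1, [0, 0, 0.003], 0],
  ],
)

```text
t: 6.05
tool_pos: [0.5723, 0.3071, 0.0057]
orientation: [-3.136, -0.003, -0.032]
force: [-1.5, 6.8, 9.4]
gripper_width: -0.0002
grip_force: 5.3
```

Run:
```python
from h import *
print(observe()['force'])
c=snap('wrist','w3');s=np.load('w3.npz')
print(wpts(c,[(260,v) for v in range(225,265,8)]+[(277,v) for v in range(240,270,4)],s['tp'],s['to']).round(4))
```

```text
[-1.4541246   6.82245353  9.35506716]
[[0.5964 0.3194 0.038 ]
 [0.5924 0.3197 0.0379]
 [0.5885 0.3199 0.0384]
 [0.5841 0.3202 0.0378]
 [0.5799 0.3204 0.038 ]
 [0.5892 0.3116 0.0394]
 [0.5872 0.3117 0.0395]
 [0.585  0.3118 0.0392]
 [0.5829 0.3119 0.0392]
 [0.5843 0.3116 0.0473]
 [0.5843 0.3114 0.0516]
 [0.5847 0.3112 0.0567]
 [0.5843 0.3111 0.0598]]
```

>>> step_arm(
  targets=[
    [1, [0, 0, 0.004], 0],
    [1, [0, 0, 0.003], 0],
    [1, [0, 0, 0.002], 0],
    [1, [0, 0, 0], 0],
  ],
)

```text
t: 6.6
tool_pos: [0.5724, 0.3067, -0.0011]
orientation: [-3.138, -0.003, -0.033]
force: [-8.9, 0.8, 29.4]
gripper_width: -0.0004
grip_force: 14.3
```

>>> step_arm(
  targets=[
    [1, [0, 0, 0.0015], 0],
    [1, [0, 0, 0], 0],
  ],
)

```text
t: 6.85
tool_pos: [0.5725, 0.3067, -0.0013]
orientation: [-3.138, -0.004, -0.033]
force: [-13.6, -2.7, 40.7]
gripper_width: -0.0002
grip_force: 19.5
```

The lever is on its stop: TCP -0.001 and 40 N. I'll back off, open the fingers, and go over the chamber.

>>> step_arm(
  targets=[
    [1, [0, 0, -0.01], 0],
    [1, [0, 0, -0.05], 0],
    [1, [0, 0, -0.06], 0],
    [0.3, [0, 0, -0.0575], 0],
    [0.3, [0, 0.04, 0], 0],
    [0.3, [0, 0.0525, 0], 0],
    [0.3, [0, 0.0525, 0], 0],
    [0.3, [0, 0.033, 0], 0],
  ],
)

```text
t: 7.85
tool_pos: [0.5659, 0.1217, 0.1705]
orientation: [3.14, -0.0, -0.037]
force: [-0.4, 0.1, 0.2]
gripper_width: 0.0597
grip_force: 0.0
```

>>> step_arm(
  targets=[
    [0.3, [0, 0, 0], 0],
    [0.3, [0, 0, 0], 0],
    [0.3, [0, 0, 0], 0],
  ],
)

```text
t: 8.22
tool_pos: [0.5656, 0.1268, 0.1707]
orientation: [-3.141, 0.0, -0.032]
force: [0.8, 0.7, 0.1]
gripper_width: 0.0598
grip_force: 0.0
```

Run:
```python
from h import *
print(observe()['gripper_width'])
c=snap('wrist','w4');s=np.load('w4.npz');print(s['tp'],s['to'])
d=snap('top','top4');P=pts(d)
q=P[150:270,185:260].reshape(-1,3)
q=q[(q[:,2]>.142)&(q[:,2]<.152)];print(len(q),q.mean(0),cv2.minAreaRect(q[:,:2].astype(np.float32)))
```

```text
0.05975896885984691
[0.56557968 0.12683128 0.17068786] [-3.14089452e+00  1.61655370e-04 -3.19681402e-02]
0 [nan nan nan] ((0.0, 0.0), (0.0, 0.0), 0.0)<stdin>:6: RuntimeWarning: Mean of empty slice.
  ret = um.true_divide(
```

View pics/w4.png

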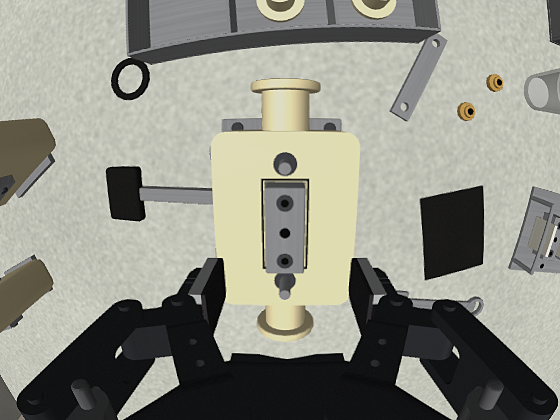

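The wrist view shows the electrode standing proud, with its top at about (266–304, 181–272), the studs at (285,160) and (285,285), and the lever down. The open fingertips are at (210,265) and (365,265).

Run:
```python
from h import *
c=np.load('w4.npz');tp,to=c['tp'],c['to']
np.set_printoptions(suppress=True)
print('depthpts',wpts(c,[(270,200),(297,200),(275,240),(295,255),(240,200),(330,200)],tp,to).round(4))
print('corners',wpts(c,[(265,182),(304,182),(304,272),(267,272)],tp,to,z=.1485).round(4))
# point cloud masks
K=c['intrinsics']; v,u=np.mgrid[100:330,180:400]
d=c['depth'][100:330,180:400]
x=(u-K[0,2])/K[0,0];y=(v-K[1,2])/K[1,1];th=np.hypot(x,y);k=np.tan(th)/np.maximum(th,1e-9)
Rw=Ro.from_euler('xyz',to).as_matrix();T=c['tool_from_camera']
Q=np.stack([x*k*d,y*k*d,d],-1)@(Rw@T[:3,:3]).T+Rw@T[:3,3]+tp
m=(abs(Q[...,2]-.149)<.0045)&(abs(Q[...,0]-.565)<.033)&(abs(Q[...,1]-.127)<.025)
q=Q[m];print('electrode',q.mean(0),cv2.minAreaRect(q[:,:2].astype(np.float32)))
m=(abs(Q[...,2]-.134)<.002);q=Q[m];print('face',cv2.minAreaRect(q[:,:2].astype(np.float32)))
m=(Q[...,2]>.19)&(Q[...,2]<.30)
for sgn in (1,-1):
    q=Q[m&(sgn*(Q[...,1]-.127)>0)];print('finger',sgn,q.min(0),q.max(0))
```

```text
depthpts [[0.5885 0.1374 0.1491]
 [0.588  0.1203 0.1491]
 [0.5614 0.1354 0.1489]
 [0.5501 0.1225 0.1486]
 [0.5854 0.1589 0.1336]
 [0.5835 0.0974 0.1337]]
corners [[0.6001 0.14   0.1485]
 [0.5993 0.1156 0.1485]
 [0.5371 0.1166 0.1485]
 [0.5378 0.1419 0.1485]]
electrode [0.56868047 0.12912824 0.14890218] ((0.5668985247612, 0.12922708690166473), (0.0260621327906847, 0.06000050529837608), 87.95590209960938)
face ((0.5659011602401733, 0.1289583146572113), (0.10081631690263748, 0.1312936395406723), 88.0209732055664)
finger 1 [0.55595547 0.1476593  0.21079229] [0.58554642 0.17067937 0.27825586]
finger -1 [0.55409536 0.08296001 0.21027669] [0.584153   0.10537871 0.27873835]
```

>>> step_arm(
  targets=[
    [0.3, [0.001, -0.0025, 0.02], 0],
    [0.3, [0, 0, 0.03], 0],
    [0.3, [0, 0, 0.012], 0],
    [0.3, [0, 0, 0.005], 0],
    [0.3, [0, 0, 0.0015], 0],
    [0.3, [0, 0, 0], 0],
  ],
)

```text
t: 9.07
tool_pos: [0.5674, 0.1278, 0.1029]
orientation: [-3.141, -0.001, -0.034]
force: [-0.4, -0.1, 0.4]
gripper_width: 0.0599
grip_force: 0.0
```

>>> step_arm(
  targets=[
    [0.75, [0, 0, 0], 0],
    [0.75, [0, 0, 0], 0],
    [0.75, [0, 0, 0], 0],
    [0.75, [0, 0, 0], 0],
    [0.75, [0, 0, 0], 0],
  ],
  force=60,
)

```text
t: 9.7
tool_pos: [0.5672, 0.1276, 0.1029]
orientation: [3.142, -0.001, -0.034]
force: [-1.1, -0.2, 6.4]
gripper_width: 0.0245
grip_force: 59.7
```

>>> step_arm(
  targets=[
    [0.75, [0, 0, -0.005], 0],
    [0.75, [0, 0, -0.01], 0],
    [0.75, [0, 0, -0.015], 0],
    [0.75, [0, 0, -0.02], 0],
    [0.75, [0, 0, -0.025], 0],
    [0.75, [0, 0, 0], 0],
  ],
)

```text
t: 10.45
tool_pos: [0.5684, 0.1282, 0.1802]
orientation: [-3.141, -0.005, -0.034]
force: [0.3, 1.0, -2.3]
gripper_width: 0.024
grip_force: 59.1
```

Run:
```python
from h import *
s=observe();print(s['tool_pos'],s['force'],s['gripper_width'],s['grip_force'])
c=snap('wrist','w5')
```

```text
[0.56836285 0.12824671 0.18015039] [ 0.27805986  0.98250953 -2.31750802] 0.023990031456845785 59.13364827632904
```

View pics/w5.png

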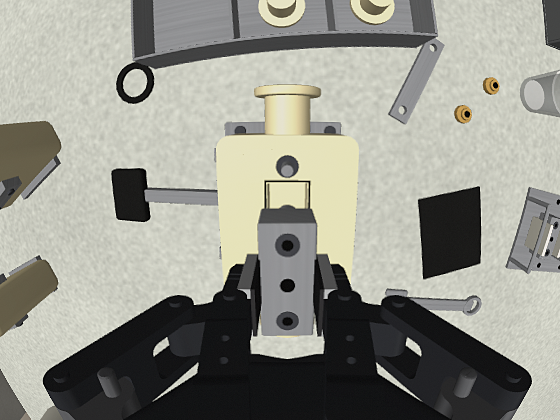

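The bar is held level and clear of the chamber. Next I'll carry it to the mat.

>>> step_arm(
  targets=[
    [0.75, [-0.006, 0.02, 0], 0],
    [0.75, [-0.0118, 0.042, 0], 0],
    [0.75, [-0.0118, 0.042, 0], 0],
    [0.75, [-0.0118, 0.042, 0], 0],
    [0.75, [-0.0118, 0.042, 0], 0],
    [0.75, [-0.006, 0.022, 0], 0],
    [0.75, [0, 0, 0], 8],
    [0.75, [0, 0, 0], 0],
  ],
)

```text
t: 11.5
tool_pos: [0.4999, -0.0803, 0.1764]
orientation: [-3.141, 0.001, -0.174]
force: [-0.1, -0.4, -2.2]
gripper_width: 0.024
grip_force: 59.3
```

>>> step_arm(
  targets=[
    [0.75, [0, 0, 0.03], 0],
    [0.75, [0, 0, 0.05], 0],
    [0.75, [0, 0, 0.05], 0],
    [0.75, [0, 0, 0.03], 0],
    [0.75, [0, 0, 0.015], 0],
    [0.75, [0, 0, 0], 0],
  ],
)

```text
t: 12.25
tool_pos: [0.5001, -0.0798, 0.0017]
orientation: [-3.141, 0.002, -0.172]
force: [0.5, 0.4, -1.2]
gripper_width: 0.0245
grip_force: 59.3
```

Run:
```python
from h import *
s=observe();print(s['tool_pos'],s['orientation'],s['force'],s['joint_pos'].round(2))
c=snap('wrist','w6');s=np.load('w6.npz');tp,to=s['tp'],s['to']
print(wpts(c,[(270,220),(290,300),(300,240)],tp,to).round(4))
```

```text
[ 0.500117   -0.0797872   0.00171352] [-3.14123331e+00  1.50918370e-03 -1.71837539e-01] [ 0.51376052  0.37172549 -1.24498524] [ 0.5   0.28 -0.48  1.99  0.16  0.9  -1.81]
[[ 0.5301 -0.0768  0.0426]
 [ 0.4914 -0.0791  0.0479]
 [ 0.5203 -0.0884  0.0472]]
```

View pics/w6.png

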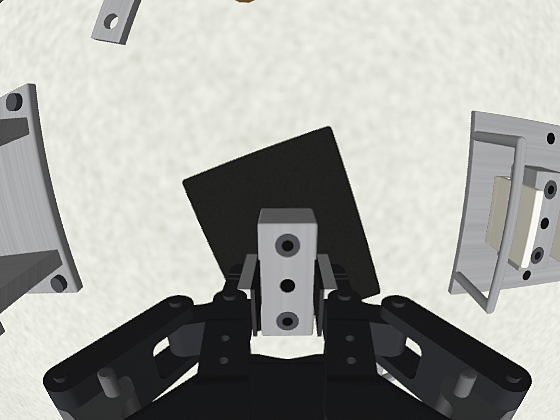

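>>> step_arm(
  targets=[
    [0.75, [0, 0, 0.008], 0],
    [0.75, [0, 0, 0.005], 0],
    [0.75, [0, 0, 0.002], 0],
    [0.75, [0, 0, 0.001], 0],
    [0.75, [0, 0, 0], 0],
  ],
)

```text
t: 12.92
tool_pos: [0.5006, -0.0802, -0.0137]
orientation: [-3.142, -0.0, -0.174]
force: [0.3, -0.7, -2.5]
gripper_width: 0.0242
grip_force: 59.3
```

>>> step_arm(
  targets=[
    [0.75, [0, 0, 0.001], 0],
    [0.75, [0, 0, 0.001], 0],
    [0.75, [0, 0, 0], 0],
  ],
)

```text
t: 13.3
tool_pos: [0.5005, -0.0802, -0.0158]
orientation: [-3.142, 0.0, -0.174]
force: [-0.0, 0.9, -2.3]
gripper_width: 0.0244
grip_force: 59.3
```

>>> step_arm(
  targets=[
    [0.75, [0, 0, 0.001], 0],
    [0.75, [0, 0, 0.0005], 0],
    [0.75, [0, 0, 0], 0],
  ],
)

```text
t: 13.68
tool_pos: [0.5007, -0.0802, -0.0163]
orientation: [3.141, -0.0, -0.174]
force: [-6.4, 0.6, 11.5]
gripper_width: 0.0242
grip_force: 61.0
```

Contact with the mat. I'll release and rise.

>>> step_arm(
  targets=[
    [0.55, [0, 0, 0], 0],
    [0.4, [0, 0, 0], 0],
    [0.3, [0, 0, 0], 0],
    [0.3, [0, 0, -0.02], 0],
    [0.2, [0, 0, -0.05], 0],
    [0, [0, 0, -0.05], 0],
    [0, [0, 0, 0], -8],
    [0, [0, 0, 0], 0],
  ],
)

```text
t: 14.68
tool_pos: [0.5007, -0.0803, 0.103]
orientation: [3.141, -0.001, -0.035]
force: [-0.9, 0.2, -1.0]
gripper_width: 0.0854
grip_force: 0.0
```

```bash
cat >> h.py <<'E'
def cloud(c,tp,to):
    K=c['intrinsics'];d=c['depth'];v,u=np.mgrid[:420,:560]
    x=(u-K[0,2])/K[0,0];y=(v-K[1,2])/K[1,1];th=np.hypot(x,y);k=np.tan(th)/np.maximum(th,1e-9)
    Rw=Ro.from_euler('xyz',to).as_matrix();T=c['tool_from_camera']
    return np.stack([x*k*d,y*k*d,d],-1)@(Rw@T[:3,:3]).T+Rw@T[:3,3]+tp
def rect(Q,z0,z1,cx,cy,r):
    m=(Q[...,2]>z0)&(Q[...,2]<z1)&(np.hypot(Q[...,0]-cx,Q[...,1]-cy)<r);q=Q[m]
    return len(q),np.median(q[:,2]).round(4),np.round(cv2.minAreaRect(q[:,:2].astype(np.float32))[0],4),cv2.minAreaRect(q[:,:2].astype(np.float32))[1:]
E
python3 - <<'E'
from h import *
s=observe();print(s['tool_pos'],s['orientation'],s['joint_pos'].round(2),s['gripper_width'])
c=snap('wrist','w7');s=np.load('w7.npz');Q=cloud(c,s['tp'],s['to'])
print(rect(Q,.026,.034,.5,-.08,.05))
E
```

```text
[ 0.5006593  -0.08034338  0.10301266] [ 3.14129743e+00 -6.54201292e-04 -3.49353047e-02] [ 0.55  0.15 -0.51  1.9   0.08  1.11 -1.6 ] 0.08538880769812669
(2307, np.float64(0.0296), array([ 0.5001, -0.0786]), ((0.02591337263584137, 0.0607675164937973), 80.12657165527344))
```

>>> step_arm(
  targets=[
    [0, [0, 0, 0], -10.26],
    [0, [0, 0, 0], -10.26],
    [0, [0, 0, 0], -10.26],
    [0, [0, 0, 0], -10.26],
    [0, [0, 0, 0], -10.26],
    [0, [0, 0, 0], -10.26],
    [0, [0, 0, 0], -10.26],
    [0, [0, 0, 0], -10.26],
  ],
)

```text
t: 15.72
tool_pos: [0.4998, -0.08, 0.1017]
orientation: [-3.14, -0.0, 1.401]
force: [-0.4, -1.1, -0.2]
gripper_width: 0.0856
grip_force: 0.0
```

>>> step_arm(
  targets=[
    [0, [0, 0, 0.02], 0],
    [0, [0, 0, 0.02], 0],
    [0, [0, 0, 0], 0],
    [0, [0, 0, 0], 0],
  ],
)

```text
t: 16.23
tool_pos: [0.5006, -0.08, 0.0629]
orientation: [-3.141, -0.0, 1.397]
force: [0.1, -0.3, -0.1]
gripper_width: 0.085
grip_force: 0.0
```

Run:
```python
from h import *
s=observe();print(s['tool_pos'],s['orientation'],s['joint_pos'].round(2))
c=snap('wrist','w8');s=np.load('w8.npz');Q=cloud(c,s['tp'],s['to'])
print(rect(Q,.026,.034,.5,-.08,.05))
tp=s['tp'];R=Ro.from_euler('xyz',s['to']).as_matrix();q=(Q-tp)@R
m=(q[...,2]>-.10)&(q[...,2]<-.03)&(abs(q[...,0])<.03)&(Q[...,2]>.04)
for sg in (1,-1):
    a=q[m&(sg*q[...,1]>0)];print(a.min(0).round(4),a.max(0).round(4))
e=(np.array([.5001,-.0786,0])-tp)@R;print('move',e)
```

```text
[ 0.50061517 -0.0800459   0.06293238] [-3.14127799e+00 -3.57529498e-04  1.39732410e+00] [ 0.65  0.22 -0.64  1.94  0.15  1.03 -0.23]
(3166, np.float64(0.0295), array([ 0.4997, -0.0786]), ((0.026929887011647224, 0.06012216955423355), 79.73096466064453))
[-0.0118  0.0387 -0.1   ] [ 0.0149  0.0753 -0.0476]
[-0.0115 -0.0735 -0.1   ] [ 0.0151 -0.0362 -0.0474]
move [ 0.00131278 -0.0007372   0.06293309]
```

View pics/w8.png

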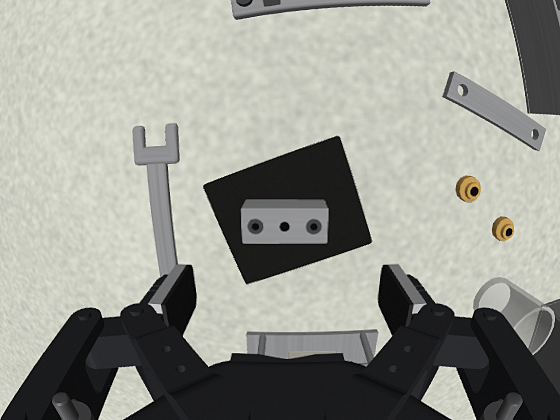

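The view shows the bar flat on the mat at (285,222), with the fingers straddling its ends and the wrench clear. I'll go down and grip it.

>>> step_arm(
  targets=[
    [0, [0.0013, -0.0007, 0.03], 0],
    [0, [0, 0, 0.035], 0],
    [0, [0, 0, 0.015], 0],
    [0, [0, 0, 0.009], 0],
    [0, [0, 0, 0.005], 0],
    [0, [0, 0, 0], 0],
  ],
)

```text
t: 17.02
tool_pos: [0.5005, -0.0789, -0.0308]
orientation: [3.141, 0.0, 1.398]
force: [0.0, -0.6, 0.1]
gripper_width: 0.0853
grip_force: 0.0
```

>>> step_arm(
  targets=[
    [0.2, [0, 0, 0], 0],
    [0.35, [0, 0, 0], 0],
    [0.45, [0, 0, 0], 0],
    [0.45, [0, 0, 0], 0],
    [0.45, [0, 0, 0], 0],
  ],
  force=60,
)

```text
t: 17.65
tool_pos: [0.5006, -0.0789, -0.0304]
orientation: [3.141, 0.0, 1.398]
force: [-1.5, -0.2, 6.6]
gripper_width: 0.0589
grip_force: 64.7
```

>>> step_arm(
  targets=[
    [0.45, [0, 0, -0.01], 0],
    [0.45, [0, 0, -0.03], 0],
    [0.45, [0, 0, -0.05], 0],
    [0.45, [0, 0, -0.01], 0],
    [0.45, [-0.02, 0.0016, 0], 0],
    [0.45, [-0.045, 0.0037, 0], 0],
    [0.45, [-0.045, 0.0037, 0], 0],
    [0.45, [-0.045, 0.0037, 0], 0],
  ],
)

```text
t: 18.65
tool_pos: [0.4852, -0.2349, 0.0682]
orientation: [-3.141, -0.0, 1.399]
force: [0.7, -0.7, -1.5]
gripper_width: 0.0588
grip_force: 65.5
```

Run:
```python
from h import *
c=snap('top','top9');P=pts(c)
s=observe();print(s['tool_pos'],s['orientation'],s['force'],s['gripper_width'],s['grip_force'])
w=snap('wrist','w9');s=np.load('w9.npz');Q=cloud(w,s['tp'],s['to'])
P=pts(np.load('top1.npz'))
a=np.radians(-10);ex=np.array([np.cos(a),np.sin(a)]);ey=np.array([-np.sin(a),np.cos(a)]);o=np.array([.486,-.285])
def rk(Q,n):
    X=(Q[...,:2]-o)@ex;Y=(Q[...,:2]-o)@ey
    m=(abs(X)<.018)&(abs(Y)<.1)&(Q[...,2]>.0)&(Q[...,2]<.065)
    print(n)
    for b in np.arange(-.1,.1,.002):
        k=m&(Y>=b)&(Y<b+.002)
        if k.sum(): print(f'{b*1e3+1:.0f}:{np.median(Q[...,2][k])*1e3:.0f}/{k.sum()}',end=' ')
    m=(Q[...,2]>.046)&(Q[...,2]<.053)&(abs(Y)<.086)&(abs(X)<.04)
    print('\nX ext',np.percentile(X[m],[1,99]),m.sum())
rk(P,'top');rk(Q,'wrist')
```

```text
[ 0.48353037 -0.24242145  0.06806096] [-3.14065190e+00  2.98322284e-03  1.39177985e+00] [-2.75202226 -7.4213454  -2.83833607] 0.05869657093164269 65.35292744636536
top
-99:2/4 -97:3/5 -95:51/14 -93:29/22 -91:49/28 -89:10/12 -87:10/2 -85:7/1 -83:7/1 -81:7/1 -77:48/5 -75:50/10 -73:49/16 -71:31/67 -69:15/12 -67:13/16 -65:12/10 -63:13/12 -61:13/10 -59:15/13 -57:14/10 -55:14/12 -53:13/14 -51:13/13 -49:17/3 -47:12/1 -41:50/3 -39:51/12 -37:49/17 -35:29/67 -33:8/17 -31:7/7 -29:10/2 -21:47/5 -19:49/10 -17:50/19 -15:41/30 -13:40/5 -11:40/12 -9:40/14 -7:40/10 -5:40/14 -3:41/10 -1:40/15 1:39/13 3:41/10 5:40/17 7:41/7 9:39/15 11:39/12 13:41/7 15:47/5 17:49/14 19:50/13 21:27/58 23:9/10 25:7/13 27:8/13 31:4/1 35:49/4 37:50/15 39:48/12 41:42/28 43:40/5 45:39/14 47:40/13 49:40/12 51:40/11 53:40/12 55:38/13 57:39/15 59:40/13 61:39/8 63:39/15 65:39/11 67:39/13 69:37/12 71:48/5 73:49/13 75:51/11 77:32/49 79:8/12 81:8/12 83:7/9 85:9/6 91:50/21 93:28/22 95:49/25 97:2/6 99:1/3 
X ext [-0.01890277  0.02396288] 258
wrist
-73:22/1 -71:26/655 -69:19/193 -67:14/13 -39:49/72 -37:49/93 -35:45/408 -33:46/46 21:18/261 23:21/1 35:49/25 37:49/147 39:49/179 41:43/550 43:39/35 45:39/134 47:40/157 49:40/152 51:39/156 53:40/162 55:40/153 57:40/167 59:39/166 61:39/164 63:39/168 65:39/162 67:39/159 69:39/150 71:48/31 73:49/160 75:50/200 77:35/698 79:7/142 81:8/108 83:8/143 85:8/97 91:52/117 93:52/292 95:52/329 97:50/87 99:0/18 
X ext [-0.01817376  0.0243306 ] 1780
```

>>> step_arm(
  targets=[
    [0.45, [-0.02, 0.002, 0], 0],
    [0.45, [-0.03, 0.002, 0], 0],
    [0.45, [-0.03, 0.002, 0], 0],
    [0.45, [-0.015, 0.002, 0], 0],
    [0.45, [0, 0, 0], 0],
    [0.45, [0, 0, 0], 0],
    [0.45, [0, 0, 0], 0],
  ],
)

```text
t: 19.62
tool_pos: [0.478, -0.3273, 0.0688]
orientation: [-3.142, -0.0, 1.4]
force: [0.5, 0.2, -2.4]
gripper_width: 0.0583
grip_force: 65.4
```

```bash
cat > m.py <<'E'
from h import *
import sys
n=sys.argv[1]
w=snap('wrist',n);s=np.load(n+'.npz');tp,to=s['tp'],s['to'];Q=cloud(w,tp,to);print(tp,to,observe()['force'].round(1))
R=Ro.from_euler('xyz',to).as_matrix()
# held bar top
zt=tp[2]+.0605
m=(abs(Q[...,2]-zt)<.003)&(abs(((Q-tp)@R)[...,0])<.02)&(abs(((Q-tp)@R)[...,1])<.029)
q=((Q-tp)@R)[m]; r=cv2.minAreaRect(q[:,:2].astype(np.float32));print('bar in tool',len(q),np.median(q[:,2]),r, q[:,0].min(),q[:,0].max())
a=np.radians(-10);ex=np.array([np.cos(a),np.sin(a)]);ey=np.array([-np.sin(a),np.cos(a)]);o=np.array([.486,-.285])
X=(Q[...,:2]-o)@ex;Y=(Q[...,:2]-o)@ey;Z=Q[...,2]
m=(Z>.046)&(Z<.054)&(abs(X)<.035)
for y0 in (-74,-38,-18,18,38,74):
    k=m&(abs(Y*1e3-y0)<5)
    if k.sum()>20:
        x,y=X[k]*1e3,Y[k]*1e3; print('wall',y0,k.sum(),np.percentile(y,[2,50,98]).round(1),'x',np.percentile(x,[1,99]).round(1),'slope deg',np.degrees(np.polyfit(x,y,1)[0]).round(2))
for t in ((.4793,-.3406),): print('tcp->target in tool',((np.array([*t,0])-tp)@R).round(4))
E
python3 m.py w10
```

```text
[ 0.47801391 -0.32730973  0.06877459] [-3.14159193e+00 -3.81302485e-04  1.40023791e+00] [ 0.1 -0.3 -2.5]
bar in tool 7342 -0.05973859740973257 ((0.00013743620365858078, -7.627531886100769e-06), (0.027048228308558464, 0.0580596923828125), 0.29871314764022827) -0.013429753578540671 0.013681301021108365
wall -38 659 [-40.3 -37.1 -34.6] x [-18.1  24.2] slope deg 0.11
wall -18 686 [-19.9 -16.8 -14.2] x [-18.2  24.2] slope deg -0.3
wall 18 698 [15.8 18.5 21.3] x [-17.8  24.6] slope deg 0.02
wall 38 695 [35.4 38.3 41. ] x [-18.3  24.4] slope deg 0.25
wall 74 738 [71.2 73.9 77.2] x [-18.4  24.2] slope deg 0.17
tcp->target in tool [-0.0129  0.0035  0.0688]
```

>>> step_arm(
  targets=[
    [0.45, [-0.0126, 0.0035, 0], 0.2],
    [0.45, [0, 0, 0.025], 0],
    [0.45, [0, 0, 0.012], 0],
    [0.45, [0, 0, 0], 0],
    [0.45, [0, 0, 0], 0],
  ],
)

```text
t: 20.3
tool_pos: [0.4793, -0.3419, 0.0324]
orientation: [3.141, 0.0, 1.395]
force: [0.4, -0.1, -1.2]
gripper_width: 0.0589
grip_force: 65.3
```

```bash
python3 m.py w11
```

```text
[ 0.47933976 -0.34188447  0.03237532] [3.14087205e+00 2.07670649e-04 1.39501473e+00] [ 0.6 -0.4 -2. ]
bar in tool 7332 -0.05973940753743812 ((0.00013856031000614166, 2.4065375328063965e-06), (0.027110323309898376, 0.058069854974746704), 0.35755079984664917) -0.013523643302010974 0.013720028901167159
wall -38 968 [-40.1 -36.9 -34.6] x [-18.1  24.4] slope deg -0.05
wall -18 1005 [-19.9 -17.  -14.3] x [-18.1  24.3] slope deg 0.09
wall 18 1054 [15.4 18.4 21. ] x [-18.   24.5] slope deg -0.14
wall 38 1090 [35.2 38.  41. ] x [-18.   24.5] slope deg 0.05
wall 74 1031 [71.1 73.5 77. ] x [-18.   24.4] slope deg 0.29
tcp->target in tool [ 0.0013 -0.0003  0.0324]
```

>>> step_arm(
  targets=[
    [0.45, [0.0016, -0.0003, 0.004], 0],
    [0.45, [0, 0, 0.006], 0],
    [0.45, [0, 0, 0.006], 0],
    [0.45, [0, 0, 0.006], 0],
    [0.45, [0, 0, 0], 0],
  ],
)

```text
t: 20.98
tool_pos: [0.4784, -0.3398, 0.009]
orientation: [-3.14, -0.001, 1.395]
force: [-0.2, 0.6, -1.4]
gripper_width: 0.0591
grip_force: 65.3
```

The bar has entered the channel without touching. I'll lower it the rest of the way.

>>> step_arm(
  targets=[
    [0.45, [0, 0, 0.007], 0],
    [0.45, [0, 0, 0.007], 0],
    [0.45, [0, 0, 0.006], 0],
    [0.45, [0, 0, 0.004], 0],
    [0.45, [0, 0, 0.002], 0],
    [0.45, [0, 0, 0], 0],
  ],
)

```text
t: 21.72
tool_pos: [0.4788, -0.34, -0.0163]
orientation: [-3.142, -0.0, 1.395]
force: [0.1, -0.9, -2.1]
gripper_width: 0.0588
grip_force: 65.3
```

>>> step_arm(
  targets=[
    [0.45, [0, 0, 0.001], 0],
    [0.45, [0, 0, 0.001], 0],
    [0.45, [0, 0, 0.001], 0],
    [0.45, [0, 0, 0], 0],
  ],
)

```text
t: 22.22
tool_pos: [0.4788, -0.34, -0.0194]
orientation: [-3.141, -0.0, 1.395]
force: [-0.3, 0.0, -2.7]
gripper_width: 0.0588
grip_force: 65.3
```

>>> step_arm(
  targets=[
    [0.45, [0, 0, 0.0008], 0],
    [0.45, [0, 0, 0.0006], 0],
    [0.45, [0, 0, 0], 0],
  ],
)

```text
t: 22.6
tool_pos: [0.4789, -0.3401, -0.0203]
orientation: [3.142, 0.0, 1.395]
force: [-2.5, 1.4, 4.4]
gripper_width: 0.0589
grip_force: 65.9
```

It is on the floor. I'll release and lift straight up.

>>> step_arm(
  targets=[
    [0.28, [0, 0, 0], 0],
    [0.2, [0, 0, 0], 0],
    [0.12, [0, 0, 0], 0],
    [0.12, [0, 0, -0.015], 0],
    [0.12, [0, 0, -0.04], 0],
    [0.12, [0, 0, -0.05], 0],
    [0.12, [-0.0, 0, -0.03], 0],
    [0.12, [0, 0, 0], 0],
  ],
)

```text
t: 23.6
tool_pos: [0.4807, -0.341, 0.1183]
orientation: [3.136, 0.003, 1.395]
force: [0.3, 0.4, -0.2]
gripper_width: 0.0752
grip_force: 0.0
```

>>> step_arm(
  targets=[
    [0.12, [-0.04, 0, -0.03], 0],
    [0.12, [-0.04, 0, 0], 0],
    [0.12, [0, 0, 0], 0],
    [0.12, [0, 0, 0], 0],
  ],
)

```text
t: 24.1
tool_pos: [0.4648, -0.4178, 0.1437]
orientation: [-3.141, -0.001, 1.395]
force: [0.7, 0.4, 0.3]
gripper_width: 0.075
grip_force: 0.0
```

Run:
```python
from h import *
w=snap('wrist','w12');s=np.load('w12.npz');Q=cloud(w,s['tp'],s['to']);print(s['tp'],observe()['force'])
print(rect(Q,.036,.044,.4793,-.3402,.034));print(rect(Q,.036,.044,.489,-.285,.034))
cv2.imwrite('pics/w12.png',w['pixels'])
```

```text
[ 0.4647805  -0.41784946  0.14366437] [ 0.54317358  0.21625871 -0.61199692]
(2049, np.float64(0.0396), array([ 0.4798, -0.3387]), ((0.027732597663998604, 0.0603020153939724), 80.00031280517578))
(2202, np.float64(0.0395), array([ 0.4875, -0.2878]), ((0.03718460723757744, 0.05951526388525963), 80.10220336914062))
```

View pics/w12.png

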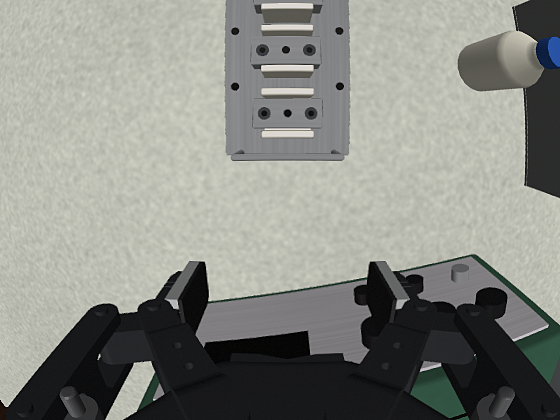

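The electrode lies in the channel at (288,113). Its top is level with the clean bars, both ends stick out, and the robot touches nothing. I'll hand in.

```bash
python3 -c "
from workcell import close_job
print(close_job())"
```

```text
the job is handed in; nothing more can be done
None
```

The electrode was ejected, set down on the mat, re-gripped and laid flat in the empty carrier with both ends sticking out, and the job is handed in after about 24 s; the lever saw about 40 N at its stop.

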